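# Unlock the honing steel and hold it level over the board

### The job

Draw the locking pin all the way out sideways from the two ears of the wooden block and park it in the groove across the block's top, letting go of it there. Then draw the honing steel out of the block, turn it level and hold it still with its blade over the middle of the chopping board, the whole steel at least 15 cm above the worktop; finish while still holding it there in the gripper. Leave the other things where they stand.

Things in the scene. Friction and masses are not known exactly. Their poses are not given: they have to be found in the camera images.
- block: Light-wood knife block, fixed, 129 long, 90 wide, 128 high. Origin on the worktop straight under the mouth of its bore; axes level, z up. Wood spans x -34 to 95, y -45 to 45. The front (-x) slopes at 45 degrees from (x -34, z 71) up to (x 23, z 128); flat top at z 128 from x 23 to 95. Two 6 mm steel ears, y 38 to 44 and -38 to -44, stand 24 out of the slope beside the mouth, up to z 142.
- mouth (a point): Centre of the bore's mouth in the sloping front, block (0, 0, 105); the steel's origin sits here (within 2 mm) when home. The 15 mm square bore runs down and away along block (0.707, 0, -0.707).
- groove (a point): Parking groove, open upward, running along the block's y across its whole flat top at block x 46: 12 wide, 12 deep. The point is at mid-length, block (46, 0, 119.6), the height of the axis of a pin lying in it. The pin lies there along the groove with its tab overhanging the block's +y side, about 80 from the point, as it did in the ears.
- lock_pin: Steel locking pin, 0.05 kg, loose. Origin in the middle of its flat tab (12 in x, 30 in y, 18 in z); round shank of 8 diameter along the pin's -y, its end 125 from the origin. Axes as the block's at the start, when it passes level through both ears, tab free at the block's +y side, 78 to 84 from mid-plane, 123 up. Held by friction only. Centre of mass 55 from the origin.
- pin_hole (a point): Midway between the ears on the axis of the level 11 mm square hole (set cornerwise) through both, along the block's y, at block (3, 0, 125). The pin in it crosses over the neck of the steel and stops its guard. It comes out along the block's +y, clear of both ears after about 95 of travel.
- pin_end (a point): The free end of the pin's shank, 125 from the middle of the tab along the pin's -y.
- honing_steel: Short honing steel, 0.17 kg, loose. x along it from handle to tip; origin on the axis at the seat of the round guard (40 diameter, x -6 to 0). Blade: 12 mm round rod, x 0 to 105. Neck of 20 diameter, x -6 to -26; black flat-sided handle, x -26 to -111, 24 wide (y), 28 high (z). Starts in the bore, x pointing 45 degrees down and away, y as the block's, with up to 2 degrees of play.
- handle_mid (a point): On the axis, 60 behind the steel's origin, mid-handle: grip it here from above across the 24 mm width (along the steel's y). Once the pin is out the steel slides out along its own -x, free after about 107 of travel. Centre of mass about 25 behind the guard.
- blade_mid (a point): On the axis of the honing steel, 50 from the origin towards the tip: the middle of the blade.
- steel_tip (a point): The tip of the honing steel, 105 from its origin.
- board: Wooden chopping board, fixed, lying flat, 240 (x) by 360 (y) by 21 high; origin under its centre, on the worktop.
- garlic: Bulb of garlic on the board near its +y end, 60 across, 58 high; bystander. Origin at its underside.
- lemon: Lemon on the board near its +y end, 71 by 53, 51 high; bystander. Origin at its underside.
- tea_tin: Low round tin, 75 across, 58 high, standing on the worktop; bystander. Origin under its centre.
- mug_b: Mug, 86 across, 101 high, with handle; bystander. Origin under its centre.
- salt_shaker: Glass salt shaker with a grey cap, 44 across, 90 high; bystander. Origin under its centre.
There are look-alikes about, which are no part of the job. There is more than one size of the honing_steel; the job needs the larger.

How it is judged:
By the outcome, as a careful person would: the job done as asked, in the order asked, and still so for the second after the job is handed in, while the arm keeps its last pose, push and grip.
It also fails if it takes over 58 s, if anything falls off the work surface, if the arm or the gripper's body presses on something with over 40 N, if the wrist force passes 120 N, or if a joint passes its speed limit or range.

### The arm

A 6-joint arm with a two-finger parallel gripper is mounted at the origin on a cart in front of the work surface, level with it; the furniture and walls round the work are solid. World frame = base frame: x ahead of the robot, y to its left, z up, the work surface at z = 0. Lengths are in m, angles in degrees, forces in N, time in s.
With the tool pointing down it reaches from about 0.25 to 0.725 m from the base axis. Payload 9.7 kg.
Tool frame: the origin (TCP) lies midway between the tips of the shut fingers; the grasp point (between the pads) lies 19 mm behind it; z points along the fingers, y is the line along which they close (so a half turn about z gives the same grasp; the last joint's range is limited). The gripper opens to 85 mm and grips with 20 to 120 N. Pads are 22 mm wide; open, the fingers measure 114 mm over their backs; the gripper's body (76 mm by 85 mm) begins 54 mm behind the grasp point. The pads swing forward as they close: fully open they stand 13 mm farther back than shut.
Start: joints at [-65.833, 4.979, 10.078, 95.1, 0, 90], TCP at [0.225, -0.502, 0.231] pointing down, gripper open.
Joint ranges: [-179.16, 179.16], [-48.56, 103.87], [-65.8, 70.77], [-126.05, 130.52], [-82.76, 87.17], [-180, 180]. Speed limits (degrees/s): [127.2, 127.2, 147.25, 180, 180, 180].

### API

Orientations are given as [roll, pitch, yaw] about the fixed x, y, z axes, in that order (R = Rz(yaw) Ry(pitch) Rx(roll)).
In Python, from workcell import * gives the robot as it stands.
- The arm moves only by the tool servo_tool, never from a script. Its argument "moves" is a list of rows, each a list of 4 numbers: the shift along the world's x, y, z in cm, then the turn about the world's z in rad. A call has 1 to 20 rows; each row is the pose to reach, as a shift and turn from the pose commanded when the call began; what a row does not reach only later rows make up. A row lasts 1/12 s, in which the tool goes at most 41.7 mm and 7.16 degrees, less where a joint would pass 70% of its speed; a pose out of reach is approached as far as the arm can. A call with a gripper value outside its range is refused whole. "claw" is the closure, from 0 (fully open) to 1 (shut), set as the call begins (left out, the last holds). The fingers move at their own pace and stop on an object; "force" is the grip in N (left out, the last holds). Time passes only in rows, so rows that repeat a pose let the fingers close. It gives the time, the measured TCP pose, the force, the opening and the grip force at its end, in the units of the state.
- get_obs(): the state, without advancing time (a new reading comes with each control period).
- camera(name): name is "scene" or "top" or "wrist"; returns the picture (400x640x3 uint8, red, green, blue); there is no depth.
- get_calibration(name): a dict with "fx", "fy", "cx", "cy" (pixels), "rvec" (rotation vector, rad) and "tvec" (3), from world to camera coordinates, as OpenCV has them; the wrist camera has in their place "tool_from_camera" (4x4, takes a point from camera to tool coordinates, whose origin is the TCP and whose axes are the flange's). Camera axes: x right, y down, z forward; pixel columns grow to the right and rows downward; lengths in m; the calibration is good to about 2 mm. A picture is of the moment at which its call begins: read the wrist's pose just before it. get_calibration takes no time and is no camera call.
- job_done(): hands the job in; it is judged then, once.
The state is a dict: "time": time; "q": joint angles; "qd": joint speeds; "joint_efforts": joint torques, N m; "ee_pos": TCP position; "tcp_rot": TCP orientation; "wrist_force": force on the tool from outside, world axes, zero at the start; "torque": the same for the moment, N m; "opening": finger opening in m; "grasp_force": force on a finger pad.
Only numpy, scipy, OpenCV 4.12 (cv2) and the standard library are available. Lean on these libraries where they do the work, as an engineer would, in place of code of your own. Each camera call takes 0.05 s, during which the arm holds its last target. There are 200 camera calls.

## Working session

There is one attempt and no reset: what is moved stays moved. The work goes in short steps, Python scripts to look and compute and a tool call to move; the robot and the scene stay as the last step left them, time stands still between calls to the robot, and variables do not carry over. Pictures are saved under pics/ and viewed, at most 13 in all, crops included, and the job is handed in when it is done.

Besides the shell and the picture viewer there is one more tool, called after "Request:" as name(argument=value, ...) on one line, values as JSON. servo_tool: Moves the arm, as the interface text tells. Its arguments: {"type":"object","properties":{"moves":{"type":"array","items":{"type":"array","items":{"type":"number"}}},"claw":{"type":"number"},"force":{"type":"number"}},"required":["moves"]}

```bash
mkdir -p pics; ls
cat > h.py <<'E'
from workcell import *
import numpy as np, cv2
def save(n,im): cv2.imwrite('pics/'+n+'.png',cv2.cvtColor(im,cv2.COLOR_RGB2BGR))
def cam(n):
    c=get_calibration(n); K=np.array([[c['fx'],0,c['cx']],[0,c['fy'],c['cy']],[0,0,1.]])
    return K,np.array(c['rvec'],float),np.array(c['tvec'],float)
def proj(n,P):
    K,r,t=cam(n); return cv2.projectPoints(np.array(P,float).reshape(-1,1,3),r,t,K,None)[0].reshape(-1,2)
def ray(n,uv):
    K,r,t=cam(n); R=cv2.Rodrigues(r)[0]; d=R.T@np.linalg.inv(K)@np.array([uv[0],uv[1],1.]); return -R.T@t,d
def plane(n,uv,z):
    o,d=ray(n,uv); return o+d*(z-o[2])/d[2]
E
python3 - <<'E'
from h import *
o=get_obs(); print(o)
a=camera('scene'); b=camera('top')
save('scene0',a); save('top0',b)
for n in('scene','top'):
  print(n,get_calibration(n),ray(n,(320,200)))
print(get_calibration('wrist'))
E
```

```text
pics
{'time': 0.0, 'q': array([-6.58333886e+01,  5.00923027e+00,  1.00338726e+01,  9.50995801e+01,
       -9.62065772e-04,  8.99990823e+01]), 'qd': array([ 0.0442174 , -0.12084086, -0.00659742, -0.05067571, -0.03970826,
       -0.09329826]), 'joint_efforts': array([ 1.53045312e-03, -5.20389676e+01,  4.64801860e+01,  1.64340256e-02,
        1.83626912e-04, -7.09279760e-06]), 'ee_pos': array([ 0.22506455, -0.50158454,  0.2305958 ]), 'tcp_rot': array([-1.79925062e+02,  9.60864680e-04,  2.41675304e+01]), 'wrist_force': array([-0.52488119,  0.25132652, -0.36166394]), 'torque': array([-0.05109564, -0.01266298, -0.0701634 ]), 'grasp_force': 0.0, 'opening': 0.08507931863555213}
scene {'fx': 469.30738522268814, 'fy': 469.30738522268814, 'cx': 315.6088446214113, 'cy': 204.0852984716101, 'rvec': array([ 0.93856792, -2.36272576,  1.22048644]), 'tvec': array([0.25867863, 0.395229  , 1.37036034])} (array([-0.39712772,  0.83447136,  1.11667147]), array([ 0.54210822, -0.61145388, -0.57654675]))
top {'fx': 395.4175876944189, 'fy': 395.4175876944189, 'cx': 317.72380544887227, 'cy': 197.47480234169407, 'rvec': array([ 2.1414446 , -2.10308865,  0.17822445]), 'tvec': array([-0.20223009,  0.50130364,  1.2844392 ])} (array([ 0.26829924, -0.21067845,  1.35115377]), array([ 0.17190834,  0.00734077, -0.98512312]))
{'fx': 344.78626930925117, 'fy': 344.78626930925117, 'cx': 319.80863331217796, 'cy': 197.2217932347338, 'tool_from_camera': array([[ 1.66121635e-03, -9.60483381e-01, -2.78332382e-01,
         6.97246067e-02],
       [ 9.99998610e-01,  1.63594832e-03,  3.23041349e-04,
         5.46299381e-04],
       [ 1.45061546e-04, -2.78332532e-01,  9.60484763e-01,
        -1.42863370e-01],
       [ 0.00000000e+00,  0.00000000e+00,  0.00000000e+00,
         1.00000000e+00]])}
```

View pics/scene0.png

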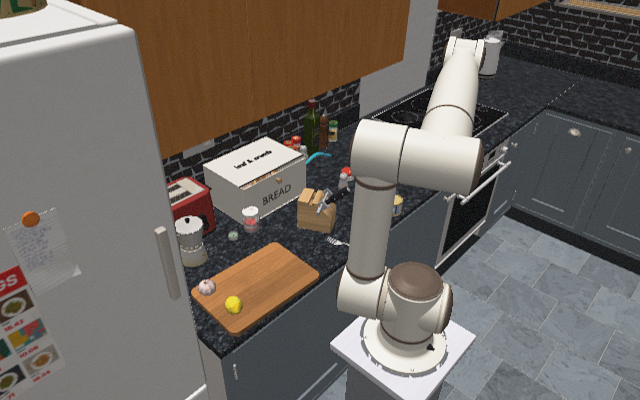

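View pics/top0.png

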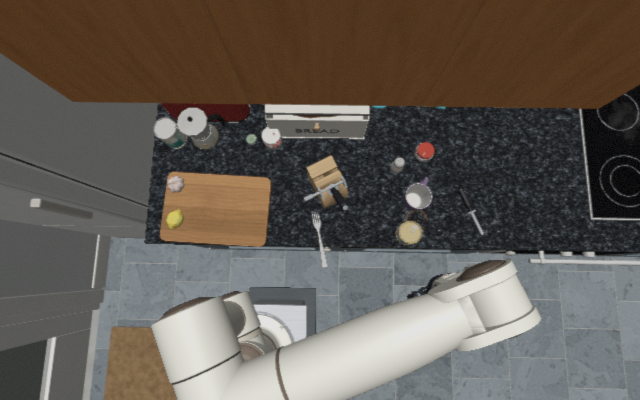

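Scene view: block at (318,212) and board at (256,287), with garlic and lemon at its left end. Top view: block at (328,180), with the pin's tab probably at (310,196), and board at (217,209). There are two candidate steels in the top view: one in the block at (338,198) and a lookalike lying on the worktop at (470,212). I'll confirm with an enlarged crop.

Run:
```python
from h import *
a=cv2.imread('pics/scene0.png');b=cv2.imread('pics/top0.png')
c1=cv2.resize(b[145:225,290:370],None,fx=5,fy=5,interpolation=cv2.INTER_CUBIC)
c2=cv2.resize(a[175:245,285:365],(400,350),interpolation=cv2.INTER_CUBIC)
c3=cv2.resize(b[180:240,440:500],(250,250),interpolation=cv2.INTER_CUBIC)
im=np.zeros((560,800,3),np.uint8); im[:400,:400]=c1; im[:350,400:]=c2; 
c3=cv2.resize(c3,(205,205));im[352:557,405:610]=c3
cv2.imwrite('pics/crop1.png',im)
hsv=cv2.cvtColor(b,cv2.COLOR_BGR2HSV)
m=cv2.inRange(hsv,(8,60,90),(25,200,255)); m[:120]=0; m[250:]=0
for c in cv2.findContours(m,0,2)[0]:
  if cv2.contourArea(c)>100:
    r=cv2.minAreaRect(c); P=np.array([plane('top',p,.021 if cv2.contourArea(c)>2000 else .128) for p in cv2.boxPoints(r)])
    print(r); print(P.round(3),P.mean(0).round(3))
for uv,z in(((470,212),0),((410,232),.058),((418,196),.1),((398,165),.09)): print(uv,plane('top',uv,z).round(3))
```

```text
((409.9000244140625, 232.20001220703125), (23.25510597229004, 22.807893753051758), 26.56505012512207)
[[ 0.369 -0.433  0.128]
 [ 0.433 -0.466  0.128]
 [ 0.402 -0.529  0.128]
 [ 0.339 -0.496  0.128]] [ 0.386 -0.481  0.128]
((215.06507873535156, 208.49774169921875), (107.37126922607422, 70.18983459472656), 3.7152888774871826)
[[ 0.354  0.338  0.021]
 [ 0.597  0.344  0.021]
 [ 0.578 -0.03   0.021]
 [ 0.338 -0.024  0.021]] [0.467 0.157 0.021]
((324.1000061035156, 172.6999969482422), (27.280029296875, 29.96331024169922), 63.43495178222656)
[[ 0.587 -0.151  0.128]
 [ 0.633 -0.235  0.128]
 [ 0.553 -0.275  0.128]
 [ 0.508 -0.191  0.128]] [ 0.57  -0.213  0.128]
(470, 212) [ 0.471 -0.717  0.   ]
(410, 232) [ 0.393 -0.497  0.058]
(418, 196) [ 0.505 -0.516  0.1  ]
(398, 165) [ 0.609 -0.455  0.09 ]
```

View pics/crop1.png

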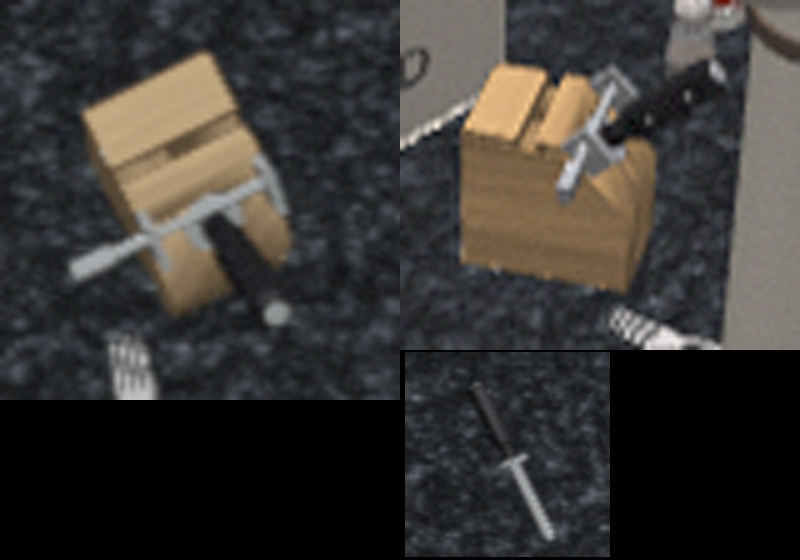

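The crop confirms it: the steel in the block, with black handle, guard and the pin crossing over its neck, is the larger one to use. The loose one on the worktop is a thin lookalike. Next I'll get a coarse block pose and move in to look closer.

Run:
```python
from h import *
f=lambda x,y,z:plane('top',(290+x/5,145+y/5),z)
A=f(207,52,.128);B=f(83,113,.128);T=f(75,270,.123);H=f(278,315,.1835)
yb=(B-A);print(np.linalg.norm(yb)); yaw=np.degrees(np.arctan2(-yb[0],yb[1]));print('yaw',yaw)
c,s=np.cos(np.radians(yaw)),np.sin(np.radians(yaw));X=np.array([c,s,0]);Y=np.array([-s,c,0])
O=(A+B)/2-.095*X;print('O',O, 'from H',H+.0785*X,'tab',T,'pred',O+.003*X+.095*Y)
```

```text
0.08884910031992854
yaw 27.899239306819577
O [ 0.52268628 -0.2406777   0.128     ] from H [ 0.51851802 -0.24207656  0.1835    ] tab [ 0.48500486 -0.15414366  0.123     ] pred [ 0.48088538 -0.15531562  0.128     ]
```

Request:
servo_tool(moves=[[0,0,4,0],[3,3,7,-0.1],[6,6,7,-0.2],[9,9,7,-0.3],[12,12,7,-0.4],[15,15,7,-0.5],[18,18,7,-0.6],[21,21,7,-0.7],[24,24,7,-0.8],[27,26,7,-0.9],[29.4,28.3,7,-1.0],[29.4,28.3,7,-1.1],[29.4,28.3,7,-1.2],[29.4,28.3,7,-1.3],[29.4,28.3,7,-1.4],[29.4,28.3,7,-1.5],[29.4,28.3,7,-1.504],[29.4,28.3,7,-1.504],[29.4,28.3,7,-1.504]], claw=0, force=80)

```text
time: 1.68
ee_pos: [0.4062, -0.3459, 0.301]
tcp_rot: [-172.7, 1.1, -44.3]
wrist_force: [-0.8, 0.6, 0.1]
opening: 0.0853
grasp_force: 0.0
```

```bash
cat >> h.py <<'E'
from scipy.spatial.transform import Rotation as Ro
def wpose(o=None):
    o=o or get_obs(); T=np.eye(4); T[:3,:3]=Ro.from_euler('xyz',o['tcp_rot'],degrees=True).as_matrix(); T[:3,3]=o['ee_pos']
    return T@np.array(get_calibration('wrist')['tool_from_camera'])
def wray(T,uv):
    c=get_calibration('wrist'); d=T[:3,:3]@np.array([(uv[0]-c['cx'])/c['fx'],(uv[1]-c['cy'])/c['fy'],1]); return T[:3,3],d
def wplane(T,uv,z):
    o,d=wray(T,uv); return o+d*(z-o[2])/d[2]
def wproj(T,P):
    c=get_calibration('wrist'); p=(np.array(P)-T[:3,3])@T[:3,:3]; return np.c_[c['fx']*p[:,0]/p[:,2]+c['cx'],c['fy']*p[:,1]/p[:,2]+c['cy']]
def shot(n):
    T=wpose(); im=camera('wrist'); save(n,im); np.save('pics/'+n,T); return T,im
E
python3 - <<'E'
from h import *
T,im=shot('w1'); o=get_obs(); print(o['time'],o['ee_pos'],o['tcp_rot'],o['q'])
E
```

```text
1.7333 [ 0.40433394 -0.34701907  0.30127811] [-172.73549575    1.12523495  -44.45965061] [-44.51540776   5.76052001  18.57052186 103.94234242   7.26340585
 179.94380264]
```

View pics/w1.png

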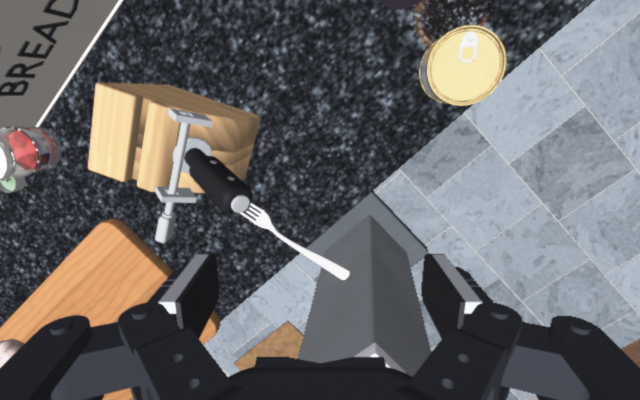

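The wrist view shows the block at (170,140), the pin tab at (163,225) and the handle at (215,180). Joint 6 saturated at 180°, so I'll turn the tool the other way, to yaw 118.

Request:
servo_tool(moves=[[1,1,0,0.12],[2,2,0,0.24],[3,4,0,0.36],[4,6,0,0.48],[5,8,0,0.6],[6,10,0,0.72],[7,12,0,0.84],[8,14,0,0.96],[9,16,0,1.08],[10.5,16.8,0,1.2],[10.5,16.8,-1,1.32],[10.5,16.8,-2,1.44],[10.5,16.8,-2,1.56],[10.5,16.8,-2,1.68],[10.5,16.8,-2,1.8],[10.5,16.8,-2,1.92],[10.5,16.8,-2,2.04],[10.5,16.8,-2,2.16],[10.5,16.8,-2,2.28],[10.5,16.8,-2,2.28]])

```text
time: 3.4
ee_pos: [0.512, -0.1768, 0.2812]
tcp_rot: [-172.6, 1.1, 86.8]
wrist_force: [-0.1, 0.8, 0.4]
opening: 0.0857
grasp_force: 0.0
```

Request:
servo_tool(moves=[[0,0,0,0.1],[0,0,0,0.2]])

```text
time: 3.57
ee_pos: [0.5119, -0.1772, 0.2812]
tcp_rot: [-172.6, 1.1, 97.9]
wrist_force: [0.7, -0.1, 0.1]
opening: 0.0854
grasp_force: 0.0
```

Run:
```python
from h import *
o=get_obs(); print(o['time'],o['ee_pos'],o['tcp_rot'],o['q'])
```

```text
3.5667 [ 0.51193285 -0.17722663  0.28116591] [-172.64687403    1.05699788   97.92682547] [-16.97061899  11.81079585  22.99166496 107.41881195  -4.04131626
  65.3907793 ]
```

Request:
servo_tool(moves=[[0,0,0,0.12],[0,0,0,0.24],[0,0,0,0.36],[0,0,0,0.48],[0,0,0,0.6],[0,0,0,0.72],[0,0,0,0.84],[0,0,0,0.96],[0,0,0,1.08],[0,0,0,1.2],[0,0,0,1.32],[0,0,0,1.44],[0,0,0,1.56],[0,0,0,1.68],[0,0,0,1.8],[0,0,0,1.92],[0,0,0,2.04],[0,0,0,2.16],[0,0,0,2.28],[0,0,0,2.4]])

```text
time: 5.23
ee_pos: [0.5118, -0.1771, 0.2814]
tcp_rot: [-172.7, 1.1, -124.5]
wrist_force: [0.6, -0.6, -0.1]
opening: 0.0852
grasp_force: 0.0
```

Request:
servo_tool(moves=[[0,0,0,0.12],[0,0,0,0.24],[0,0,0,0.36],[0,0,0,0.48],[0,0,0,0.6],[0,0,0,0.72],[0,0,0,0.84],[0,0,0,0.96],[0,0,0,1.08],[0,0,0,1.2],[0,0,0,1.32],[0,0,0,1.44],[0,0,0,1.56],[0,0,0,1.68],[0,0,0,1.8],[0,0,0,1.8]])

```text
time: 6.57
ee_pos: [0.515, -0.1701, 0.2809]
tcp_rot: [-173.0, 1.2, -22.3]
wrist_force: [0.5, -1.2, 0.1]
opening: 0.0854
grasp_force: 0.0
```

Run:
```python
from h import *
o=get_obs(); print(o['time'],o['ee_pos'],o['tcp_rot'],o['q'])
```

```text
6.5667 [ 0.5150241  -0.17009949  0.28088582] [-172.98107086    1.20996886  -22.33150987] [ -21.96253011    6.35723368   16.90287564  101.71016667    7.02657439
 -179.62831091]
```

Request:
servo_tool(moves=[[0,0,0,0.05],[0,0,0,0.1],[0,0,0,0.1]])

```text
time: 6.82
ee_pos: [0.5235, -0.1442, 0.2813]
tcp_rot: [-174.1, 1.1, -18.7]
wrist_force: [-0.1, 0.7, 0.0]
opening: 0.0852
grasp_force: 0.0
```

Request:
servo_tool(moves=[[0,0,0,0.12],[0,0,0,0.24],[0,0,0,0.24]])

```text
time: 7.07
ee_pos: [0.5354, -0.0794, 0.2813]
tcp_rot: [-176.9, 1.2, -10.3]
wrist_force: [0.3, -0.8, -0.3]
opening: 0.0859
grasp_force: 0.0
```

Run:
```python
from h import *
o=get_obs(); print(o['time'],o['ee_pos'],o['tcp_rot'],o['q'])
```

```text
7.0667 [ 0.53540615 -0.07943433  0.28126677] [-176.87855302    1.22228267  -10.28881931] [ -10.08427227    6.45734904   17.2502991   102.0040728     3.12579031
 -179.79519479]
```

Request:
servo_tool(moves=[[0,0,0,0.12],[0,0,0,0.24],[0,0,0,0.27],[0,0,0,0.27]])

```text
time: 7.4
ee_pos: [0.536, 0.0026, 0.2812]
tcp_rot: [-179.6, 1.3, -0.2]
wrist_force: [0.3, -0.4, -0.0]
opening: 0.0855
grasp_force: 0.0
```

Request:
servo_tool(moves=[[0,0,0,-0.12],[0,0,0,-0.24],[0,0,0,-0.36],[0,0,0,-0.48],[0,0,0,-0.6],[0,0,0,-0.72],[0,0,0,-0.84],[0,-1,0,-0.96],[0,-2,0,-1.08],[0,-3,0,-1.2],[0,-4,0,-1.32],[-1,-5,0,-1.44],[-2,-7,0,-1.56],[-2.6,-9,0,-1.68],[-2.6,-11,0,-1.8],[-2.6,-13,0,-1.92],[-2.6,-15,0,-2.04],[-2.6,-17,0,-2.16],[-2.6,-18.2,0,-2.28],[-2.6,-18.2,0,-2.4]])

```text
time: 9.07
ee_pos: [0.5098, -0.183, 0.281]
tcp_rot: [-179.6, 1.3, -138.3]
wrist_force: [0.0, 0.6, -0.5]
opening: 0.0854
grasp_force: 0.0
```

Request:
servo_tool(moves=[[0,0,0,-0.12],[0,0,0,-0.24],[0,0,0,-0.36],[0,0,0,-0.48],[0,0,0,-0.6],[0,0,0,-0.72],[0,0,0,-0.84],[0,0,0,-0.96],[0,0,0,-1.08],[0,0,0,-1.2],[0,0,0,-1.32],[0,0,0,-1.44],[0,0,0,-1.56],[0,0,0,-1.68],[0,0,0,-1.8],[0,0,0,-1.82],[0,0,0,-1.82],[0,0,0,-1.82]])

```text
time: 10.57
ee_pos: [0.51, -0.1807, 0.2813]
tcp_rot: [-179.6, 1.3, 118.2]
wrist_force: [0.4, -0.7, -0.2]
opening: 0.0854
grasp_force: 0.0
```

Run:
```python
from h import *
T,im=shot('w2'); o=get_obs(); print(o['time'],o['ee_pos'],o['tcp_rot'],o['q'])
```

```text
10.6167 [ 0.51007035 -0.18067406  0.28139455] [-179.57477442    1.34034548  118.19402839] [-18.86000676   4.48197095  15.1804599  100.00700956  -1.2244341
  42.94354988]
```

View pics/w2.png

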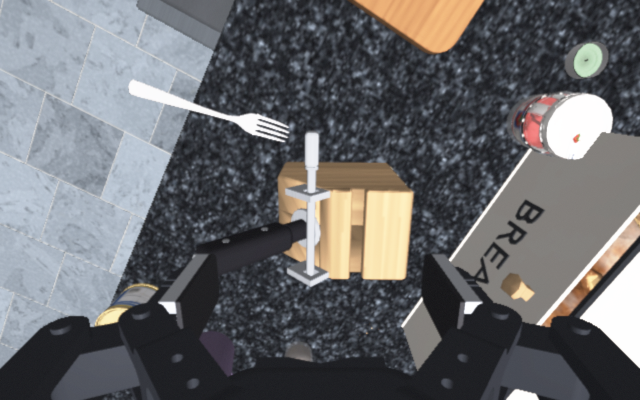

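The wrist view shows the tab at (312,149), the shank running down to the far ear at (309,272), the flat top with its far edge from (412,190) to (407,278), the groove at x≈357, and the handle at (250,245).

Run:
```python
from h import *
T=np.load('pics/w2.npy'); im=cv2.imread('pics/w2.png'); hsv=cv2.cvtColor(im,cv2.COLOR_BGR2HSV)
m=((hsv[...,1]<45)&(hsv[...,2]>120)).astype(np.uint8)
c=[]
for v in list(range(128,176,2))+list(range(204,262,6)):
  u=np.where(m[v,295:330])[0]+295
  if len(u): c.append((v,u.min(),u.max()))
print(c)
w=((hsv[...,0]>8)&(hsv[...,0]<28)&(hsv[...,1]>60)&(hsv[...,2]>110)).astype(np.uint8)
for v in(200,215,230,245,260,270): u=np.where(w[v,320:430])[0]+320; print(v,u.min(),u.max(), np.split(u,np.where(np.diff(u)>1)[0]+1).__len__(),[ (s[0],s[-1]) for s in np.split(u,np.where(np.diff(u)>1)[0]+1)])
A=wplane(T,(412,190),.128);B=wplane(T,(407.5,278.5),.128)
yb=A-B; print(np.linalg.norm(yb),np.degrees(np.arctan2(-yb[0],yb[1])),A,B)
P=wplane(T,(312.3,149),.127);Q=wplane(T,(309.3,260),.129);d=P-Q
print(P,Q,np.linalg.norm(d),np.degrees(np.arctan2(-d[0],d[1])))
```

```text
[(132, np.int64(307), np.int64(319)), (134, np.int64(305), np.int64(318)), (136, np.int64(305), np.int64(318)), (138, np.int64(305), np.int64(318)), (140, np.int64(305), np.int64(318)), (142, np.int64(305), np.int64(318)), (144, np.int64(305), np.int64(318)), (146, np.int64(305), np.int64(318)), (148, np.int64(305), np.int64(318)), (150, np.int64(305), np.int64(318)), (152, np.int64(305), np.int64(319)), (154, np.int64(305), np.int64(318)), (156, np.int64(305), np.int64(318)), (158, np.int64(305), np.int64(318)), (160, np.int64(305), np.int64(318)), (162, np.int64(304), np.int64(318)), (164, np.int64(305), np.int64(318)), (166, np.int64(305), np.int64(318)), (168, np.int64(305), np.int64(318)), (170, np.int64(307), np.int64(316)), (172, np.int64(307), np.int64(315)), (174, np.int64(307), np.int64(316)), (204, np.int64(307), np.int64(314)), (210, np.int64(296), np.int64(314)), (216, np.int64(295), np.int64(314)), (222, np.int64(306), np.int64(317)), (228, np.int64(307), np.int64(319)), (234, np.int64(307), np.int64(320)), (240, np.int64(300), np.int64(319)), (246, np.int64(303), np.int64(314)), (252, np.int64(306), np.int64(314)), (258, np.int64(306), np.int64(314))]
200 322 413 3 [(np.int64(322), np.int64(384)), (np.int64(388), np.int64(401)), (np.int64(405), np.int64(413))]
215 320 411 3 [(np.int64(320), np.int64(383)), (np.int64(387), np.int64(400)), (np.int64(403), np.int64(411))]
230 321 410 1 [(np.int64(321), np.int64(410))]
245 320 408 1 [(np.int64(320), np.int64(408))]
260 320 407 1 [(np.int64(320), np.int64(407))]
270 325 406 1 [(np.int64(325), np.int64(406))]
0.08906606552039939 30.09828273288101 [ 0.58624755 -0.15379255  0.128     ] [ 0.63091283 -0.23084952  0.128     ]
[ 0.49125416 -0.16370463  0.127     ] [ 0.53808215 -0.25804658  0.129     ] 0.10534355492218048 26.398167170290684
```

Run:
```python
from h import *
T=np.load('pics/w2.npy'); g=cv2.cvtColor(cv2.imread('pics/w2.png'),cv2.COLOR_BGR2GRAY).astype(float)
gx=cv2.GaussianBlur(g,(3,3),0); gx=np.gradient(gx,axis=1)
def line(u0,sl,sgn,z,vs,w=4):
  pts=[]
  for v in vs:
    c=u0+sl*(v-234); lo=int(round(c-w)); seg=np.clip(sgn*gx[v,lo:lo+2*w+1],0,None)
    if seg.max()>6: pts.append((lo+(seg*np.arange(2*w+1)).sum()/seg.sum(),v))
  pts=np.array(pts); p=np.polyfit(pts[:,1],pts[:,0],1); r=pts[:,0]-np.polyval(p,pts[:,1]); k=abs(r)<1; p=np.polyfit(pts[k,1],pts[k,0],1)
  a,b=[wplane(T,(np.polyval(p,v),v),z) for v in(vs[0],vs[-1])]; d=a-b
  print(len(pts),k.sum(),r.std().round(2),'u@234',np.polyval(p,234).round(1),'yaw',np.degrees(np.arctan2(-d[0],d[1])).round(2),a.round(4),b.round(4)); return a,b
for u in(200,215,230,245,260): print([int(x) for x in g[u,340:372]])
line(409.5,-.05,-1,.128,range(195,275,3))
line(364,-.03,1,.128,range(195,275,3))
line(350,-.03,-1,.128,range(195,275,3))
line(306,0,1,.127,list(range(170,183,2))+list(range(203,208,2))+list(range(250,264,2)))
line(315.5,0,-1,.127,list(range(170,183,2))+list(range(203,208,2))+list(range(250,264,2)))
line(304.5,0,1,.132,range(134,164,2)); line(318.5,0,-1,.132,range(134,164,2))
```

```text
[218, 219, 222, 225, 228, 231, 232, 232, 232, 232, 225, 202, 199, 203, 203, 201, 200, 199, 198, 196, 195, 193, 191, 181, 134, 111, 156, 211, 229, 233, 233, 233]
[218, 221, 222, 225, 230, 233, 233, 231, 232, 231, 216, 190, 191, 195, 194, 192, 190, 188, 187, 186, 184, 182, 177, 138, 110, 142, 197, 227, 232, 232, 233, 233]
[220, 222, 224, 228, 232, 233, 233, 232, 231, 222, 190, 140, 117, 116, 115, 113, 113, 111, 111, 111, 109, 109, 99, 98, 130, 186, 226, 233, 232, 232, 232, 233]
[224, 230, 234, 234, 234, 233, 231, 231, 230, 209, 161, 131, 126, 126, 126, 127, 125, 126, 126, 126, 126, 118, 103, 120, 173, 222, 231, 231, 232, 232, 232, 233]
[226, 231, 234, 234, 233, 232, 231, 231, 220, 191, 186, 189, 188, 188, 186, 184, 183, 182, 180, 179, 173, 129, 110, 159, 213, 230, 231, 231, 231, 232, 233, 233]
27 27 0.15 u@234 409.1 yaw 28.11 [ 0.5892 -0.1575  0.128 ] [ 0.6262 -0.2266  0.128 ]
27 27 0.2 u@234 364.8 yaw 27.77 [ 0.5534 -0.1769  0.128 ] [ 0.59   -0.2463  0.128 ]
27 27 0.39 u@234 349.6 yaw 28.13 [ 0.5408 -0.1837  0.128 ] [ 0.5778 -0.2529  0.128 ]
17 17 0.32 u@234 306.9 yaw 27.15 [ 0.4962 -0.1821  0.127 ] [ 0.5372 -0.2621  0.127 ]
17 12 1.21 u@234 315.4 yaw 28.0 [ 0.5023 -0.1787  0.127 ] [ 0.5446 -0.2581  0.127 ]
15 15 0.14 u@234 304.0 yaw 27.09 [ 0.4796 -0.1548  0.132 ] [ 0.4904 -0.1759  0.132 ]
15 15 0.12 u@234 317.3 yaw 27.5 [ 0.4897 -0.1493  0.132 ] [ 0.5007 -0.1704  0.132 ]
```

Block yaw 28.0°, pin yaw ~27.4°, tab centre at world (0.491, -0.164, 0.123), and the groove is 4.2 cm further along block x. Descending to the tab.

Request:
servo_tool(moves=[[-1.93,1.68,0,0],[-1.93,1.68,-3,0],[-1.93,1.68,-6,0],[-1.93,1.68,-9,0],[-1.93,1.68,-12,0],[-1.93,1.68,-14,0],[-1.93,1.68,-16,0],[-1.93,1.68,-17.2,0],[-1.93,1.68,-17.74,0],[-1.93,1.68,-17.74,0],[-1.93,1.68,-17.74,0]], claw=0.4)

```text
time: 11.53
ee_pos: [0.4912, -0.1638, 0.1049]
tcp_rot: [-179.6, 1.4, 118.1]
wrist_force: [0.8, 0.2, -0.4]
opening: 0.0513
grasp_force: 0.0
```

Request:
servo_tool(moves=[[0,0,0,0],[0,0,0,0],[0,0,0,0],[0,0,0,0],[0,0,0,0],[0,0,0,0],[0,0,0,0],[0,0,0,0]], claw=1, force=60)

```text
time: 12.2
ee_pos: [0.4911, -0.164, 0.1046]
tcp_rot: [-179.6, 1.4, 118.1]
wrist_force: [-1.1, -0.2, 6.1]
opening: 0.0106
grasp_force: 60.2
```

Request:
servo_tool(moves=[[-0.23,0.44,0,0],[-0.7,1.32,0,0],[-1.17,2.21,0,0],[-1.64,3.09,0,0],[-2.11,3.97,0,0],[-2.58,4.86,0,0],[-3.05,5.74,0,0],[-3.52,6.62,0,0],[-3.99,7.5,0,0],[-4.46,8.39,0,0],[-4.92,9.27,0,0],[-5.1,9.6,0,0],[-5.1,9.6,0,0]])

```text
time: 13.28
ee_pos: [0.4395, -0.0669, 0.1039]
tcp_rot: [-179.6, 1.3, 118.1]
wrist_force: [-0.5, 1.1, -1.1]
opening: 0.0108
grasp_force: 59.3
```

Run:
```python
from h import *
T,im=shot('w3'); o=get_obs(); print(o['ee_pos'],o['tcp_rot'],o['wrist_force'],o['torque'])
```

```text
[ 0.43983191 -0.06734606  0.1040101 ] [-179.57388666    1.3499884   118.12652297] [-0.27610405  0.4834072   0.47773061] [ 0.00883704 -0.00204864  0.03455686]
```

View pics/w3.png

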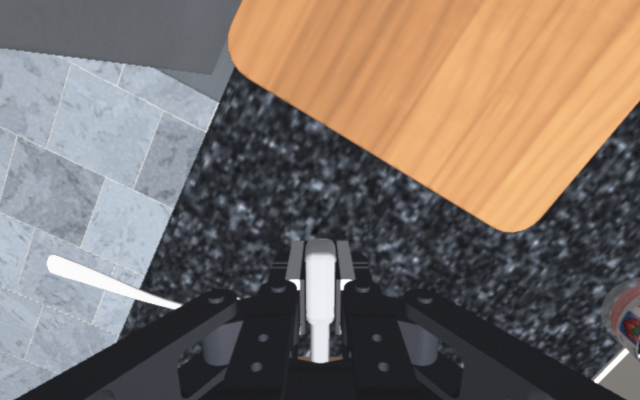

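The pin is clear of the ears and held straight, with its tab at (320,280). I'll lift it, shift over to the groove, and bring it back across the block.

Request:
servo_tool(moves=[[0,0,1.5,0],[0,0,3,0],[1.2,0.66,3,0],[2.4,1.3,3,0],[3.7,1.97,3,0],[4.2,1.0,3,0],[4.9,-0.3,3,0],[5.6,-1.6,3,0],[6.3,-2.9,3,0],[7.0,-4.2,3,0],[7.7,-5.5,3,0],[8.3,-6.7,3,0],[8.82,-7.66,3,0],[8.82,-7.66,3,0],[8.82,-7.66,3,0],[8.82,-7.66,3,0]])

```text
time: 14.67
ee_pos: [0.5279, -0.1441, 0.1339]
tcp_rot: [-179.5, 1.3, 118.1]
wrist_force: [-0.0, 0.6, -0.3]
opening: 0.0112
grasp_force: 59.3
```

Run:
```python
from h import *
T,im=shot('w4'); s=camera('scene'); t=camera('top'); o=get_obs(); print(o['ee_pos'],o['tcp_rot'],o['wrist_force'],o['torque'])
save('s4',s); save('t4',t)
C=np.zeros((560,800,3),np.uint8); r=lambda a:cv2.resize(a,(400,280),interpolation=cv2.INTER_CUBIC)
C[:280,:400]=r(s[170:240,280:380]);C[:280,400:]=r(t[150:220,280:380]);C[280:,:]=cv2.resize(im[200:400,:],(800,280))
save('c4',C)
```

```text
[ 0.52794947 -0.1438      0.13411133] [-179.57105035    1.34162674  118.11925572] [ 0.00089918  0.78480597 -0.682659  ] [ 0.02496461 -0.01002415  0.00215822]
```

View pics/c4.png

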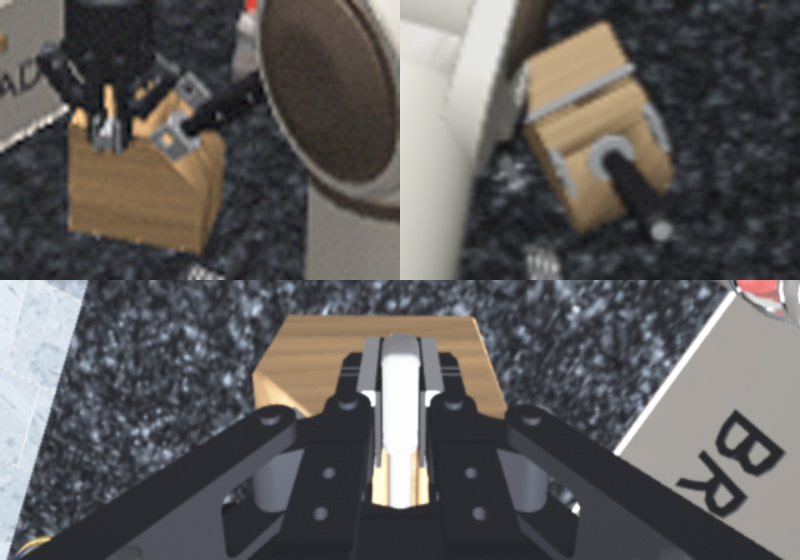

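The top view shows the pin's shank lying just above the groove line and parallel to it. Lowering.

Request:
servo_tool(moves=[[0,0,-0.5,0],[0,0,-1,0],[0,0,-1.5,0],[0,0,-2,0],[0,0,-2.4,0],[0,0,-2.7,0],[0,0,-2.7,0]])

```text
time: 15.4
ee_pos: [0.5277, -0.1443, 0.106]
tcp_rot: [-179.5, 1.3, 118.1]
wrist_force: [0.4, -0.4, -0.7]
opening: 0.0107
grasp_force: 59.3
```

Request:
servo_tool(moves=[[0,0,-0.2,0],[0,0,-0.4,0],[0,0,-0.6,0],[0,0,-0.6,0]])

```text
time: 15.73
ee_pos: [0.5283, -0.1444, 0.1015]
tcp_rot: [-179.6, 1.4, 118.1]
wrist_force: [-2.4, 1.1, 4.0]
opening: 0.0105
grasp_force: 60.0
```

Request:
servo_tool(moves=[[0,0,0.05,0],[0,0,0.05,0],[0,0,0.05,0],[0,0,0.05,0],[0,0,0.05,0],[0,0,2,0],[0,0,5,0],[0,0,8,0],[0,0,11,0],[0,0,14,0],[0,0,17,0],[0,0,18,0],[0,0,18,0],[0,0,18,0]], claw=0.4)

```text
time: 16.9
ee_pos: [0.5283, -0.1444, 0.2808]
tcp_rot: [-179.6, 1.4, 118.1]
wrist_force: [0.3, -0.4, -0.7]
opening: 0.051
grasp_force: 0.0
```

Run:
```python
from h import *
T,im=shot('w5'); o=get_obs(); print(o['ee_pos'],o['tcp_rot'])
X=np.array([.8829,.4695,0]);Y=np.array([-.4695,.8829,0]);O=.3526*X-.455*Y;Z=np.array([0,0,1.])
print('O',O)
print(wproj(T,[O+.046*X+.08*Y+.1196*Z,O+.046*X-.045*Y+.1196*Z,O-.0424*X+.1474*Z,O-.0785*X+.1835*Z]))
save('c5',im)
```

```text
[ 0.52802396 -0.14432505  0.27973882] [-179.5109652     1.29194617  118.07887578]
O [ 0.52493304 -0.2361738   0.        ]
[[321.94923683 173.46309919]
 [321.37114062 294.14896705]
 [222.6624334  267.50112188]
 [164.82605478 289.73318085]]
```

View pics/c5.png

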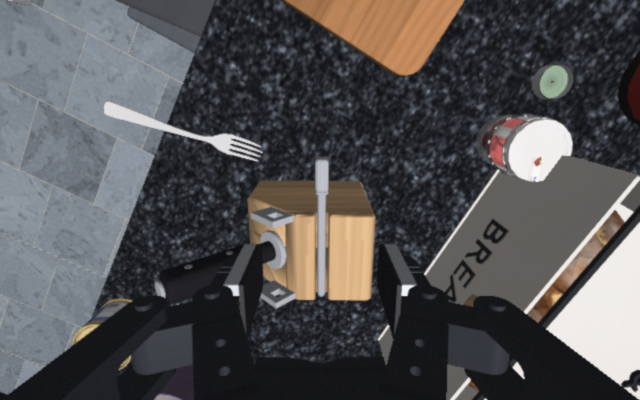

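The pin lies in the groove with its tab overhanging at (322,173), so it's parked. Next, the steel: turn to yaw 28 above the handle middle at (0.4875, -0.256).

Request:
servo_tool(moves=[[-0.4,-1,0,-0.12],[-0.8,-2,0,-0.24],[-1.2,-3,0,-0.36],[-1.6,-4,0,-0.48],[-2,-5,0,-0.6],[-2.4,-6,0,-0.72],[-2.8,-7,0,-0.84],[-3.2,-8,0,-0.96],[-3.5,-9,0,-1.08],[-3.8,-10,0,-1.2],[-4.05,-11.17,0,-1.32],[-4.05,-11.17,0,-1.44],[-4.05,-11.17,0,-1.56],[-4.05,-11.17,0,-1.573],[-4.05,-11.17,0,-1.573],[-4.05,-11.17,0,-1.573]])

```text
time: 18.28
ee_pos: [0.4874, -0.2558, 0.2801]
tcp_rot: [-179.5, 1.4, 28.2]
wrist_force: [0.5, -0.3, -0.0]
opening: 0.0513
grasp_force: 0.0
```

Run:
```python
from h import *
T,im=shot('w6'); o=get_obs(); print(o['time'],o['ee_pos'],o['tcp_rot'],o['q'][5])
X=np.array([.8829,.4695,0]);Y=np.array([-.4695,.8829,0]);O=.3526*X-.455*Y;Z=np.array([0,0,1.])
pts=wproj(T,[O-.0424*X+.1474*Z,O-.0785*X+.1835*Z,O-.018*X+.123*Z]);print(pts)
g=cv2.cvtColor(im,cv2.COLOR_RGB2GRAY)
for v in range(200,330,12): print(v,[int(x) for x in g[v,280:360:4]])
```

```text
18.3333 [ 0.48747176 -0.25580537  0.28036793] [-179.51984479    1.36899829   28.1517084 ] 124.6162456224002
[[320.8579464  181.61410941]
 [320.31629327 240.36918598]
 [321.17575486 147.14027601]]
200 [60, 77, 51, 61, 96, 61, 44, 37, 45, 51, 51, 53, 52, 49, 41, 56, 52, 52, 47, 43]
212 [37, 33, 66, 59, 61, 111, 54, 36, 48, 51, 52, 51, 53, 50, 41, 55, 63, 56, 40, 48]
224 [44, 40, 89, 62, 40, 45, 50, 36, 47, 51, 52, 51, 52, 50, 43, 42, 47, 71, 74, 40]
236 [66, 35, 40, 57, 60, 73, 98, 34, 49, 56, 55, 56, 55, 51, 38, 44, 58, 41, 93, 67]
248 [191, 146, 53, 49, 38, 78, 46, 85, 108, 187, 189, 188, 188, 122, 50, 57, 68, 70, 68, 44]
260 [200, 194, 185, 187, 182, 186, 189, 175, 72, 52, 73, 57, 39, 63, 71, 88, 77, 49, 56, 45]
272 [170, 192, 195, 186, 187, 177, 187, 186, 190, 185, 185, 188, 193, 197, 100, 84, 66, 42, 47, 56]
284 [194, 192, 182, 189, 179, 192, 194, 193, 192, 192, 198, 170, 162, 162, 176, 179, 164, 190, 199, 196]
296 [191, 194, 194, 191, 194, 189, 191, 195, 198, 186, 158, 156, 146, 127, 153, 143, 156, 155, 153, 154]
308 [184, 190, 187, 185, 177, 205, 192, 201, 158, 160, 156, 161, 163, 159, 153, 162, 162, 157, 159, 161]
320 [166, 166, 171, 175, 182, 186, 160, 156, 162, 152, 150, 153, 160, 175, 174, 176, 177, 165, 166, 162]
```

View pics/w6.png

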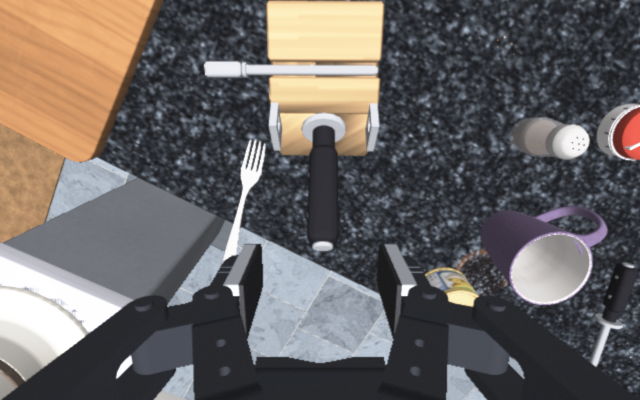

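The handle runs from (323,140) to (322,245), centred and in line with the tool. The pin is still in its groove. Descending and gripping.

Request:
servo_tool(moves=[[0,0,-3,0],[0,0,-6,0],[0,0,-9,0],[0,0,-12,0],[0,0,-13.5,0],[0,0,-14.5,0],[0,0,-15,0],[0,0,-15,0],[0,0,-15,0]])

```text
time: 19.08
ee_pos: [0.488, -0.2562, 0.132]
tcp_rot: [-179.6, 1.3, 28.0]
wrist_force: [-0.5, 0.4, -0.4]
opening: 0.0515
grasp_force: 0.0
```

Request:
servo_tool(moves=[[0,0,0,0],[0,0,0,0],[0,0,0,0],[0,0,0,0],[0,0,0,0],[0,0,0,0]], claw=1, force=90)

```text
time: 19.58
ee_pos: [0.488, -0.2564, 0.1322]
tcp_rot: [-179.7, 1.3, 27.9]
wrist_force: [-0.4, -2.0, 7.1]
opening: 0.0227
grasp_force: 87.8
```

Request:
servo_tool(moves=[[-0.31,-0.17,0.35,0],[-0.62,-0.33,0.71,0],[-1.25,-0.66,1.41,0],[-1.87,-1.0,2.12,0],[-2.5,-1.33,2.83,0],[-3.12,-1.66,3.54,0],[-3.74,-1.99,4.24,0],[-4.37,-2.32,4.95,0],[-4.99,-2.66,5.66,0],[-5.62,-2.99,6.36,0],[-6.24,-3.32,7.07,0],[-6.86,-3.65,7.78,0],[-7.5,-3.98,8.5,0],[-7.5,-3.98,10.5,0],[-7.5,-3.98,12,0],[-7.5,-3.98,12,0],[-7.5,-3.98,12,0]], force=110)

```text
time: 21.0
ee_pos: [0.4127, -0.2962, 0.2515]
tcp_rot: [-179.6, 1.3, 27.9]
wrist_force: [0.6, -0.2, -3.0]
opening: 0.0222
grasp_force: 108.1
```

Run:
```python
from h import *
T,im=shot('w7'); s=camera('scene'); o=get_obs(); print(o['time'],o['ee_pos'],o['tcp_rot'],o['wrist_force'],o['opening'])
save('s7',s)
C=np.zeros((600,640,3),np.uint8); C[:400]=im; C[400:,:320]=cv2.resize(s[140:240,270:430],(320,200));C[400:,320:]=cv2.resize(camera('top')[140:240,270:430],(320,200))
save('c7',C)
```

```text
21.1 [ 0.41234138 -0.29577337  0.24995665] [-179.49980596    1.37313003   27.95868241] [ 1.44651283 -0.02503526 -2.80621236] 0.022210213803737416
```

View pics/c7.png

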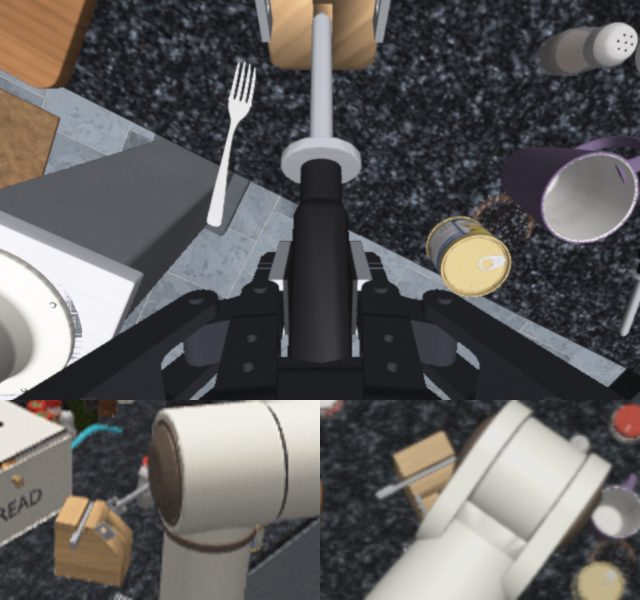

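The steel is out and held. In the wrist view the guard is at (321,160) and the tip is near (322,14), over the block. I'll work out its angle from the tip ray.

Run:
```python
from h import *
T=np.load('pics/w7.npy'); o=get_obs(); g=o['ee_pos']+[0,0,.019]
X=np.array([.8829,.4695,0]);Y=np.array([-.4695,.8829,0]);Oc=.3526*X-.455*Y
im=cv2.imread('pics/w7.png'); print([int(x) for x in im[0:30:2,322,0]],[int(x) for x in im[130:190:3,322,0]])
print('grip block',(g-Oc)@X,(g-Oc)@Y,g[2])
for th in range(38,60,3):
  t=np.radians(th); d=X*np.cos(t)-np.array([0,0,1])*np.sin(t); n=np.array([0,0,1])*np.cos(t)+X*np.sin(t)
  b=g-n*.0025+d*.0615
  print(th,wproj(T,[b,b+.105*d,b+.02*n,b-.02*n]).round(0).tolist())
```

```text
[49, 50, 83, 89, 89, 90, 130, 187, 202, 203, 203, 203, 204, 204, 204] [207, 207, 200, 210, 211, 209, 165, 164, 160, 153, 44, 45, 45, 43, 44, 43, 44, 44, 44, 43]
grip block -0.12738968925560656 0.00035569549378925027 0.26878928429436366
38 [[318.0, 146.0], [319.0, -13.0], [317.0, 123.0], [318.0, 165.0]]
41 [[318.0, 150.0], [319.0, 0.0], [317.0, 125.0], [318.0, 169.0]]
44 [[318.0, 154.0], [319.0, 14.0], [317.0, 128.0], [318.0, 174.0]]
47 [[318.0, 158.0], [319.0, 26.0], [317.0, 131.0], [318.0, 179.0]]
50 [[318.0, 162.0], [319.0, 39.0], [317.0, 135.0], [318.0, 184.0]]
53 [[318.0, 166.0], [319.0, 51.0], [318.0, 138.0], [318.0, 189.0]]
56 [[318.0, 170.0], [319.0, 62.0], [318.0, 142.0], [318.0, 194.0]]
59 [[318.0, 175.0], [319.0, 74.0], [318.0, 145.0], [318.0, 200.0]]
```

No droop: it's at about 44–45°. I'll level it by rolling it over the block's flat top. The tip goes down behind the groove at block x≈70, and the grip swings down on an arc.

Request:
servo_tool(moves=[[1.5,0.8,0,0],[3,1.6,0,0],[4.5,2.4,0,0],[6,3.2,0,0],[7.02,3.73,0,0],[7.02,3.73,-0.6,0],[7.02,3.73,-1.2,0],[7.02,3.73,-1.5,0],[7.02,3.73,-1.7,0],[7.02,3.73,-1.8,0],[7.02,3.73,-1.8,0]])

```text
time: 22.07
ee_pos: [0.4823, -0.2588, 0.2329]
tcp_rot: [-179.6, 1.3, 27.9]
wrist_force: [0.4, 0.6, -2.2]
opening: 0.0224
grasp_force: 108.1
```

Request:
servo_tool(moves=[[-0.2,-0.1,-0.4,0],[-0.5,-0.25,-0.75,0],[-0.87,-0.46,-1.1,0],[-1.25,-0.67,-1.7,0],[-1.65,-0.88,-2.25,0],[-2.0,-1.06,-2.85,0],[-2.34,-1.24,-3.45,0],[-2.34,-1.24,-3.45,0]], force=50)

```text
time: 22.73
ee_pos: [0.4583, -0.2713, 0.1977]
tcp_rot: [-179.5, 1.4, 27.9]
wrist_force: [-1.6, -1.4, 3.0]
opening: 0.0228
grasp_force: 103.4
```

```bash
cat > ang.py <<'E'
from h import *
import sys
n=sys.argv[1]; T,im=shot(n); o=get_obs(); g=o['ee_pos']+[0,0,.019]
X=np.array([.8829,.4695,0]);Y=np.array([-.4695,.8829,0]);Oc=.3526*X-.455*Y
gr=cv2.cvtColor(im,cv2.COLOR_RGB2GRAY).astype(int); d=np.diff(gr[0:260,316:325].mean(1))
print(o['time'],'grip block',((g-Oc)@X).round(4),g[2].round(4),o['wrist_force'].round(1)); e=np.where(abs(d)>15)[0]; print([(int(i),int(d[i])) for i in e])
for th in range(int(sys.argv[2]),int(sys.argv[3]),5):
  t=np.radians(th); v=X*np.cos(t)-np.array([0,0,1])*np.sin(t); nn=np.array([0,0,1])*np.cos(t)+X*np.sin(t)
  b=g-nn*.0025+v*.0615
  print(th,wproj(T,[b+.105*v,b-.006*v-.01*nn,b-.006*v+.02*nn])[:,1].round(0).tolist())
E
python3 ang.py w8 15 55
```

```text
22.7833 grip block -0.075 0.2171 [-1.8 -0.7  1.3]
[(133, -17), (134, -39), (135, -23), (142, -26), (143, -52), (189, -23)]
15 [-149.0, 143.0, 133.0]
20 [-115.0, 147.0, 131.0]
25 [-84.0, 152.0, 131.0]
30 [-56.0, 157.0, 132.0]
35 [-30.0, 163.0, 134.0]
40 [-6.0, 169.0, 136.0]
45 [16.0, 176.0, 140.0]
50 [37.0, 183.0, 144.0]
```

Request:
servo_tool(moves=[[-0.3,-0.16,-0.6,0],[-0.59,-0.31,-1.25,0],[-0.84,-0.44,-1.9,0],[-1.08,-0.57,-2.54,0],[-1.28,-0.68,-3.2,0],[-1.47,-0.78,-3.92,0],[-1.61,-0.85,-4.6,0],[-1.75,-0.93,-5.33,0],[-1.84,-0.98,-6.0,0],[-1.92,-1.02,-6.75,0],[-1.92,-1.02,-6.75,0]])

```text
time: 23.7
ee_pos: [0.4397, -0.2809, 0.1292]
tcp_rot: [-179.5, 1.4, 27.9]
wrist_force: [0.1, -0.1, 2.5]
opening: 0.0223
grasp_force: 99.9
```

```bash
python3 ang.py w9 0 10
python3 - <<'E'
from h import *
s=camera('scene');save('s9',s);C=cv2.resize(s[150:240,280:400],(800,600),interpolation=cv2.INTER_CUBIC);save('c9',C)
E
```

```text
23.75 grip block -0.0962 0.1491 [-1.   0.3  1.2]
[(114, -52), (115, 40), (116, 29), (132, -44), (133, -81), (134, -25), (188, -16)]
0 [-288.0, 136.0, 149.0]
5 [-234.0, 138.0, 142.0]
```

View pics/c9.png

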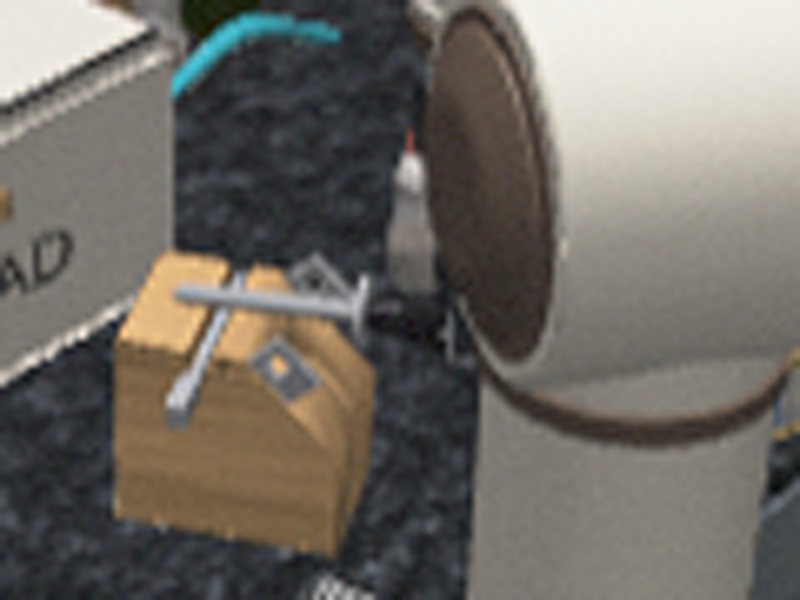

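The steel is nearly level: its tip rests on the flat top at (178,293) and the guard is at (360,305). The pin is undisturbed in the groove. Finishing the last few degrees.

Request:
servo_tool(moves=[[-0.03,-0.01,-0.4,0],[-0.05,-0.03,-0.8,0],[-0.05,-0.03,-1.1,0],[-0.05,-0.03,-1.3,0],[-0.05,-0.03,-1.3,0],[-0.05,-0.03,-1.3,0]])

```text
time: 24.3
ee_pos: [0.4396, -0.2815, 0.1181]
tcp_rot: [-179.6, 1.3, 28.0]
wrist_force: [-1.8, 0.3, 3.4]
opening: 0.0225
grasp_force: 100.1
```

Request:
servo_tool(moves=[[0,0,0,0],[0,0,0,0],[0,0,1,0],[0,0,2,0],[0,0,4,0],[0,0,6,0],[0,0,8,0],[0,0,10,0],[0,0,12,0],[0,0,14,0],[0,0,15,0],[0,0,15,0]], force=120)

```text
time: 25.3
ee_pos: [0.4401, -0.2818, 0.271]
tcp_rot: [-179.8, 1.3, 27.9]
wrist_force: [0.2, -0.1, -1.8]
opening: 0.0219
grasp_force: 119.0
```

Request:
servo_tool(moves=[[-0.2,1,0,0],[-0.5,3,0,0.02],[-0.8,5,0,0.04],[-1.1,7,0,0.06],[-1.4,9,0,0.08],[-1.8,11,0,0.1],[-2.1,13,0,0.12],[-2.4,15,0,0.14],[-2.7,17,0,0.16],[-3,19,0,0.18],[-3.4,21,0,0.2],[-3.8,23,0,0.2],[-4.1,25,0,0.2],[-4.4,27,0,0.2],[-4.8,29,0,0.2],[-5.1,31,0,0.2],[-5.4,33,0,0.2],[-5.7,35,0,0.2],[-5.9,36.3,0,0.2],[-5.9,36.8,0,0.2]])

```text
time: 26.97
ee_pos: [0.3795, 0.0881, 0.267]
tcp_rot: [-179.5, 1.4, 39.5]
wrist_force: [-0.6, -0.5, -2.9]
opening: 0.0219
grasp_force: 119.0
```

Request:
servo_tool(moves=[[0,0,0,0],[0,0,0,0],[0,0,0,0],[0,0,0,0]])

```text
time: 27.3
ee_pos: [0.3807, 0.0859, 0.2678]
tcp_rot: [-179.6, 1.4, 39.4]
wrist_force: [-0.8, -0.5, -2.3]
opening: 0.0222
grasp_force: 119.0
```

Run:
```python
from h import *
T,im=shot('w10'); s=camera('scene'); t=camera('top'); o=get_obs(); print(o['time'],o['ee_pos'],o['tcp_rot'],o['wrist_force'],o['opening'])
save('s10',s);save('t10',t)
C=np.zeros((600,800,3),np.uint8)
C[:300,:400]=cv2.resize(s[170:320,190:390],(400,300));C[:300,400:]=cv2.resize(t[130:265,140:320],(400,300));C[300:,:480]=cv2.resize(im,(480,300))
save('c10',C)
```

```text
27.45 [0.38075961 0.08608717 0.26793836] [-179.56558568    1.34448306   39.35428235] [ 0.26898828 -0.09732969 -2.01912062] 0.021958410590012165
```

View pics/c10.png

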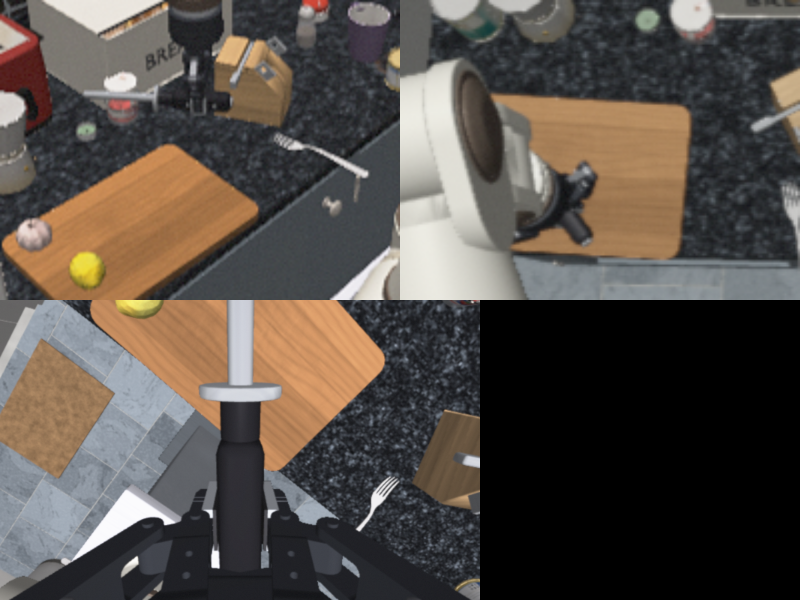

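The steel is held at the grip, with its blade in the scene crop running from the tip at (84,95) to the guard at (158,97). I'll measure its level and where blade_mid sits.

Run:
```python
from h import *
o=get_obs(); g=o['ee_pos']+[0,0,.019]; y=np.radians(39.4); X=np.array([np.cos(y),np.sin(y),0]); N=np.array([-X[1],X[0],0])
s=cv2.imread('pics/s10.png'); 
hs=cv2.cvtColor(s,cv2.COLOR_BGR2HSV)
def P(uv):
  a,d=ray('scene',uv); return a+d*((g-a)@N)/(d@N)
for u in range(230,272,3):
  c=s[205:232,u].astype(int); print(u,[int(x) for x in c.mean(1)][5:22])
for nm,uv in(('tip',(232,217.5)),('guard',(268,219.3))): p=P(uv)-g; print(nm,p@X,p[2])
for th in(-3,0,3):
  t=np.radians(th); v=X*np.cos(t)-np.array([0,0,1])*np.sin(t); print(th,proj('scene',[g+.0615*v-[0,0,.0025],g+.1665*v-[0,0,.0025]]))
print('mid',g+.1115*X)
```

```text
230 [117, 121, 120, 121, 120, 124, 96, 52, 63, 45, 42, 37, 45, 42, 47, 58, 60]
233 [119, 118, 117, 117, 117, 152, 184, 151, 95, 59, 58, 57, 41, 38, 56, 61, 50]
236 [121, 117, 116, 119, 117, 150, 183, 154, 97, 98, 105, 51, 46, 49, 70, 75, 46]
239 [119, 117, 119, 119, 117, 148, 186, 165, 110, 100, 119, 120, 100, 44, 49, 64, 79]
242 [213, 236, 226, 175, 122, 139, 190, 169, 121, 92, 91, 99, 121, 121, 97, 41, 51]
245 [235, 235, 235, 236, 232, 211, 174, 169, 129, 95, 113, 120, 117, 94, 90, 116, 120]
248 [233, 233, 235, 235, 235, 223, 179, 179, 142, 96, 113, 129, 124, 132, 118, 94, 108]
251 [231, 234, 234, 234, 237, 221, 166, 181, 147, 94, 107, 127, 132, 132, 133, 121, 122]
254 [234, 235, 236, 237, 222, 158, 167, 186, 155, 101, 119, 147, 141, 124, 93, 92, 96]
257 [241, 244, 229, 146, 112, 112, 148, 184, 164, 107, 101, 113, 87, 68, 67, 78, 80]
260 [117, 117, 116, 116, 116, 113, 147, 187, 173, 125, 75, 46, 64, 59, 48, 61, 67]
263 [120, 116, 117, 115, 112, 144, 171, 172, 174, 131, 77, 46, 39, 40, 42, 36, 37]
266 [121, 119, 115, 145, 180, 148, 112, 168, 173, 142, 122, 108, 84, 72, 58, 49, 48]
269 [113, 127, 131, 97, 85, 74, 71, 73, 48, 43, 38, 33, 49, 61, 58, 47, 50]
tip 0.1696463326820645 -0.004591557042080474
guard 0.06406530748491195 -0.004622913440059828
-3 [[268.82863177 217.88461664]
 [232.82462191 214.5964648 ]]
0 [[268.84659152 218.76402197]
 [233.00732966 216.98228919]]
3 [[268.92213499 219.64387066]
 [233.34340181 219.35811266]]
mid [0.4669194  0.15685963 0.28693836]
```

```bash
python3 -c "
from h import *
print(job_done())"
```

```text
the job is handed in; nothing more can be done
None
```

The job is handed in: the pin is parked in the block's groove, and the steel is gripped level (within about 1°) with mid-blade over the board's middle and its lowest point about 26 cm above the worktop; the judge's verdict was not shown.

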